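Clamp the filter box in the test fixture

ROBOT

A 7-joint arm with a two-finger parallel gripper is mounted at the origin on the work surface. World frame = base frame: x ahead of the robot, y to its left, z up, the work surface at z = 0. Lengths are in mm, angles in rad, forces in N, time in s.
With the tool pointing down it reaches from about 425 to 875 mm from the base axis. Payload 9.9 kg.
Tool frame: the origin (TCP) lies midway between the tips of the shut fingers; the grasp point (between the pads) lies 19 mm behind it; z points along the fingers, y is the line along which they close (so a half turn about z gives the same grasp; the last joint's range is limited). The gripper opens to 85 mm and grips with 20 to 120 N. Pads are 22 mm wide; open, the fingers measure 114 mm over their backs; the gripper's body (76 mm by 85 mm) begins 54 mm behind the grasp point. The pads swing forward as they close: fully open they stand 13 mm farther back than shut.
Start: joints at [1.114, 0.576, 0.025, 1.437, -0.015, 1.129, -0.057], TCP at [245.856, -628.636, 231.289] pointing down, gripper open.
Joint ranges: [-2.76, 2.76], [-0.34, 2.15], [-1.52, 1.57], [0.19, 2.46], [-1.09, 4.23], [0.17, 1.99], [-2.82, 2.82]. Speed limits (rad/s): [2.22, 2.22, 3.01, 3.01, 3.14, 3.14, 3.14].

INTERFACE

Orientations are given as a unit quaternion [x, y, z, w].
In Python, from bench import bot gives the robot as it stands. The module is installed in compiled form; this text tells all that it offers.
- The arm moves only by the tool play_rows, never from a script. Its arguments are lists of equal length, an entry for each row: "delta_pos": the shift along the tool's x, y, z in m, a list of three; "delta_rot": the turn, a rotation vector about the tool's x, y, z in degrees, a list of three; "jaw": the opening, from 0 (shut) to 1 (fully open). A call has 1 to 20 rows; each row is the pose to reach, as a shift and turn from the pose commanded when the call began, along the tool's axes at that moment; what a row does not reach only later rows make up. A row lasts 1/8 s, in which the tool goes at most 62.5 mm and 10.7 degrees, less where a joint would pass 70% of its speed; a pose out of reach is approached as far as the arm can. A call with a gripper value outside its range is refused whole. The fingers move at their own pace and stop on an object; "squeeze" is the grip in N (left out, the last holds). Time passes only in rows, so rows that repeat a pose let the fingers close. It gives the time, the measured TCP pose, the force, the opening and the grip force at its end, in the units of the state.
- bot.observe(): the state, without advancing time (a new reading comes with each control period).
- bot.capture(name): name is "scene" or "side" or "wrist"; returns the picture (384x512x3 uint8, red, green, blue); there is no depth.
- bot.get_calibration(name): a dict with "vfov" (degrees; the focal length in pixels is half the picture's height over the tangent of half this angle, whatever the lens; pixels are square), "cx", "cy" (the principal point, pixels), "dist_coeffs" ([k1, k2, p1, p2, k3] as OpenCV has them; the pictures are not rectified), "R" (3x3) and "t" (3): a world point X has camera coordinates R X + t. Camera axes: x right, y down, z forward; pixel columns grow to the right and rows downward; lengths in mm; the calibration is good to about 2 mm. A picture is of the moment at which its call begins: read the wrist's pose just before it. get_calibration takes no time and is no camera call; for the wrist camera it gives the pose at the moment of the call.
- bot.job_done(): hands the job in; it is judged then, once.
The state is a dict: "clock": time; "q": joint angles; "joint_vel": joint speeds; "joint_efforts": joint torques, N m; "tcp_pos": TCP position; "tcp_rot": TCP orientation; "wrist_force": force on the tool from outside, world axes, zero at the start; "ft_torque": the same for the moment, N m; "opening": finger opening in mm; "grasp_force": force on a finger pad.
Only numpy, scipy, OpenCV 4.12 (cv2) and the standard library are available. Lean on these libraries where they do the work, as an engineer would, in place of code of your own. Each camera call takes 0.05 s, during which the arm holds its last target. There are 200 camera calls.

TASK

Ready the larger diecast filter box for its test: swing the clamp lever back to lift its arm out of the way, put the box on the fixture between the guides and slide it fully home against the stop, then swing the lever forward again so that the clamp foot rests on the box. Leave everything else on the desk where it is.

Things in the scene. Friction and masses are not known exactly. Their poses are not given: they have to be found in the camera images.
- fixture: Fixed test fixture; place and heading vary. Its long axis lies roughly across in front of the robot. Origin: on the desk, under the centre of the box when fully home; +x is the direction in which the box slides in, z up. Aluminium base plate 8 mm thick, x = -150 to +125 mm, y = +/-58 mm, with two black guides for the box at its sides and a dark stop plate across the inner end.
- mouth (a point): Where the straight part of the guides begins: on the plate, midway between them, at fixture x = -50, y = 0, z = 8 mm. Guides stand 14 mm above the plate. Their inner faces are at y = +/-30 mm from here to the stop (2 mm to spare each side of the box) and flare outwards the other way, to about +/-44 mm at x = -105 mm.
- stop (a point): Centre of the stop's face at plate level: fixture x = +55, y = 0, z = 8 mm. The stop's top is 34 mm above the desk; the box's end rests flat against it when home.
- hinge (a point): Middle of the lever's hinge pin, which lies along the fixture's y, at fixture x = 84, y = 0, z = 62 mm, between two dark cheeks (x = 67 to 101 mm, y within +/-23 mm, 78 mm tall).
- lever (a joint): Clamp lever angle, rad: a rigid bell-crank on the hinge. 0: lowest, foot blocks the box's way in (starts 0 to 0.08). About 0.13: foot flat on the box. 0.95: arm fully up. Push its cross bar to fixture +x to raise, -x to lower: 1 to 3 N, damped. Past the middle (about 0.75) it falls by its own weight to either end and stays. Handle leans (0.52 - angle) rad from upright to fixture -x.
- foot (a point): Centre of the underside of the lever's round rubber foot (24 mm across), below the clamp arm that reaches 73 mm from the hinge towards fixture -x; foot 63 mm from the hinge. With the lever fully up it is about 93 mm above the desk.
- lever_bar (a point): Centre of the black cross bar, 110 mm from the hinge, at the top of the lever's handle: 70 mm long along the fixture's y, 18 mm thick, 157 to 172 mm above the desk; it moves with the lever. Below it the handle is a rod 12 mm thick.
- filter_box: The box to clamp: plain diecast aluminium box with a round socket flush in each end, 110 mm long (its x), 56 mm wide (y), 32 mm high, about 0.28 kg, lying loose on the desk beyond the fixture's open -x end. Origin: centre of its underside. Either end may go in first.
- spare_box: Bystander: a smaller diecast box, 66 x 40 x 28 mm, not for this job.
- desk_mic: Bystander: black desk microphone, 130 x 95 mm foot, 170 mm tall.
- mug: Bystander: white mug, 80 mm across, 92 mm tall.
- carton: Bystander: white carton, 100 x 150 x 65 mm.
- screwdriver: Bystander: screwdriver lying on the desk.
- meter: Bystander: black hand-held meter lying flat, 75 x 150 x 36 mm.
Not all that is in view belongs to the job. Leave any pink or purple look-alike of the filter_box alone.

How it is judged (in metres and radians):
On the way, in this order (a step that is already met when the one before it is completed fails the run):
1. the clamp lever is swung back, arm raised (joint over 0.85) (value of joint lever above 0.85 rad), for 0.2 s.
2. with the arm still raised, the filter box lies flat on the plate between the guides, fully home against the stop (x of filter_box in the frame of fixture between -0.003 and 0.003 m and y of filter_box in the frame of fixture between -0.004 and 0.004 m and z of filter_box in the frame of fixture below 0.011 m and angle between the x axis of filter_box and the x axis of fixture, either way round below 0.06 rad and angle between filter_box's own z axis and vertical below 0.06 rad and value of joint lever above 0.8 rad), for 0.2 s.
At the end, for the whole second after the job is handed in: The filter box lies flat on the plate between the guides, its end within 3 mm of the stop, within 4 mm of the middle and 0.06 rad of straight; the lever is forward with its foot resting on the box (joint 0.09 to 0.17 rad) and all is at rest (x of filter_box in the frame of fixture between -0.003 and 0.003 m and y of filter_box in the frame of fixture between -0.004 and 0.004 m and z of filter_box in the frame of fixture below 0.011 m and angle between the x axis of filter_box and the x axis of fixture, either way round below 0.06 rad and angle between filter_box's own z axis and vertical below 0.06 rad and value of joint lever between 0.09 and 0.17 rad and velocity of joint lever between -0.05 and 0.05 rad/s and linear speed of filter_box below 0.01 m/s); the robot touches nothing.
It fails at once if a bystander is moved by more than 20 mm (distance of any of spare_box, desk_mic, mug, carton, screwdriver, meter from where it was at the start of the episode above 0.02 m).
It also fails if it takes over 72 s, if anything falls off the work surface, if the arm or the gripper's body presses on something with over 40 N, if the wrist force passes 120 N, or if a joint passes its speed limit or range.

## Working session

There is one attempt and no reset: what is moved stays moved. The work goes in short steps, Python scripts to look and compute and a tool call to move; the robot and the scene stay as the last step left them, time stands still between calls to the robot, and variables do not carry over. Pictures are saved under pics/ and viewed, at most 10 in all, crops included, and the job is handed in when it is done.

Besides the shell and the picture viewer there is one more tool, called after "Request:" as name(argument=value, ...) on one line, values as JSON. play_rows: Moves the arm, as the interface text tells. Its arguments: {"type":"object","properties":{"delta_pos":{"type":"array","items":{"type":"array","items":{"type":"number"}}},"delta_rot":{"type":"array","items":{"type":"array","items":{"type":"number"}}},"jaw":{"type":"array","items":{"type":"number"}},"squeeze":{"type":"number"}},"required":["delta_pos","delta_rot","jaw"]}

```bash
mkdir -p pics; cat > h.py <<'E'
import numpy as np,cv2
from bench import bot
def cam(n):
    c=bot.get_calibration(n); f=192/np.tan(np.radians(c['vfov'])/2)
    K=np.array([[f,0,c['cx']],[0,f,c['cy']],[0,0,1.]])
    return K,np.array(c['dist_coeffs'],float),np.array(c['R'],float),np.array(c['t'],float)
def ray(C,px):
    K,d,R,t=C
    u=cv2.undistortPoints(np.array(px,float).reshape(-1,1,2),K,d).reshape(-1,2)
    return -R.T@t,(np.c_[u,np.ones(len(u))]@R)
def onz(C,px,z):
    o,d=ray(C,px); z=np.broadcast_to(z,len(d))
    return o+d*((z-o[2])/d[:,2])[:,None]
def proj(C,X):
    K,d,R,t=C
    return cv2.projectPoints(np.array(X,float).reshape(-1,3),cv2.Rodrigues(R)[0],t,K,d)[0].reshape(-1,2)
def save(n,f,crop=None,s=1):
    im=bot.capture(n)[:,:,::-1]
    if crop: x0,y0,x1,y1=crop; im=im[y0:y1,x0:x1]
    if s!=1: im=cv2.resize(im,None,fx=s,fy=s,interpolation=cv2.INTER_CUBIC)
    cv2.imwrite('pics/'+f,im)
E
python3 - <<'E'
from h import *
s=bot.observe();print(s['tcp_pos'],s['tcp_rot'],s['clock'],s['opening'])
a=bot.capture('scene');b=bot.capture('side')
cv2.imwrite('pics/raw_scene.png',a[:,:,::-1]);cv2.imwrite('pics/raw_side.png',b[:,:,::-1])
for n,i in(('scene',a),('side',b)):
    cv2.imwrite(f'pics/{n}0.png',cv2.resize(i[:,:,::-1],(800,600),interpolation=cv2.INTER_CUBIC))
    K,d,R,t=cam(n);print(n,-R.T@t,R[2],d,K[0,0])
E
```

```text
[ 245.66973784 -628.20237561  230.44013143] [ 9.82674703e-01  1.85336769e-01 -2.16801609e-04 -8.14335249e-04] 0.0 85.49813996737007
scene [ 909.54163879  471.11160423 1163.49038758] [-0.3658329  -0.3850729  -0.84728103] [-0.08691399  0.          0.          0.          0.        ] 451.70092707328604
side [344.44506866 912.45846365 980.88657535] [ 0.09481773 -0.70821178 -0.69960394] [-0.00483045  0.          0.          0.          0.        ] 439.25849317489593
```

View pics/scene0.png

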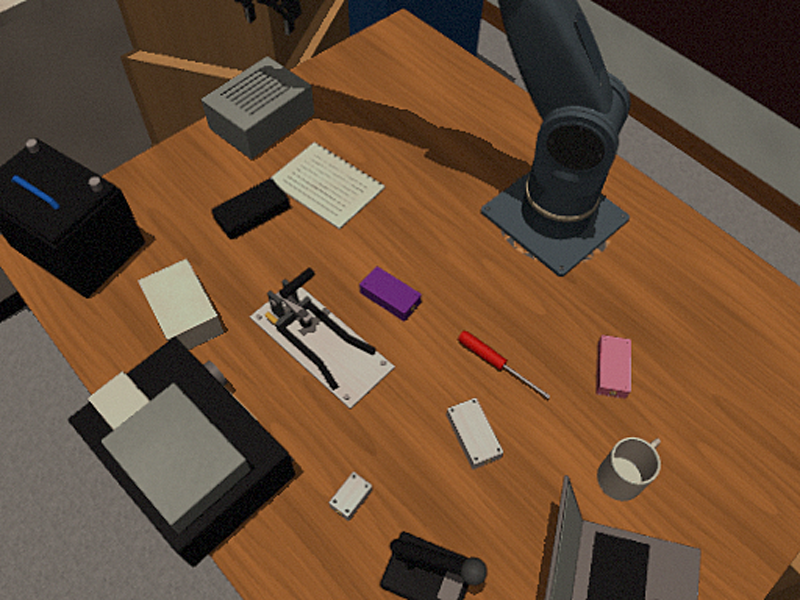

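View pics/side0.png

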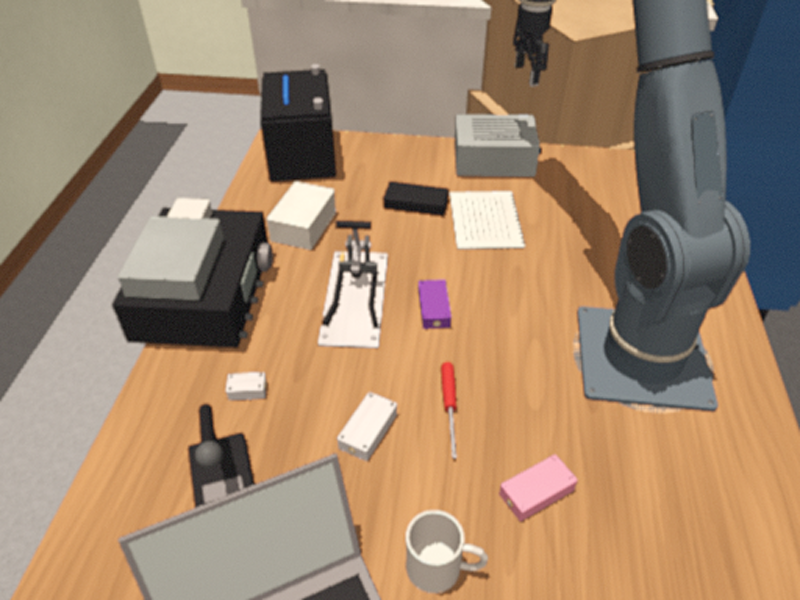

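The scene picture (800-wide) shows the fixture plate around (322,345), with its stop and lever end at (295,295). Candidates for the filter box are the grey box at (475,432), the small grey box at (351,495), purple at (390,293) and pink at (615,366). The large plain grey one fits: the small one is the spare, and the coloured ones are look-alikes. I'll confirm it in one crop.

```bash
python3 - <<'E'
from h import *
a=cv2.imread('pics/raw_scene.png')[165:315,150:340]
cv2.imwrite('pics/c1.png',cv2.resize(a,None,fx=4,fy=4,interpolation=cv2.INTER_CUBIC))
b=cv2.imread('pics/raw_side.png')[135:300,190:290]
cv2.imwrite('pics/c2.png',cv2.resize(b,None,fx=3.6,fy=3.6,interpolation=cv2.INTER_CUBIC))
E
```

```text
(no output)
```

View pics/c1.png

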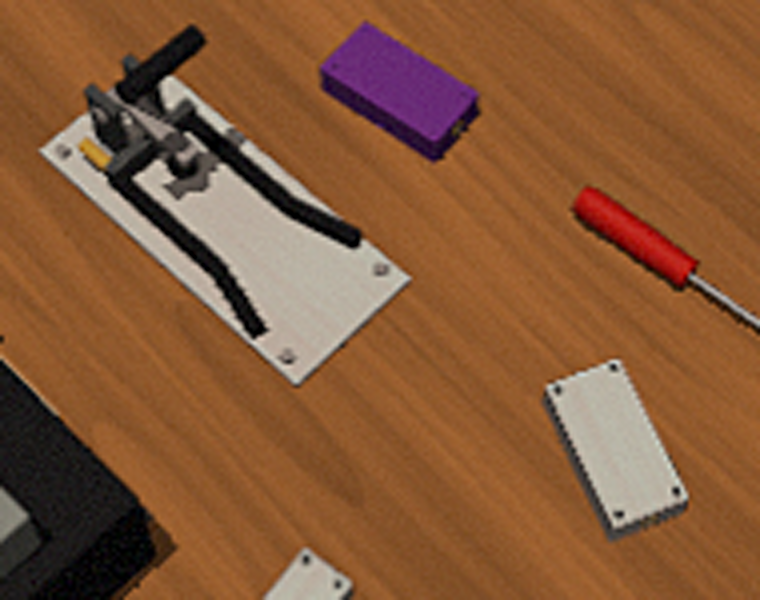

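View pics/c2.png

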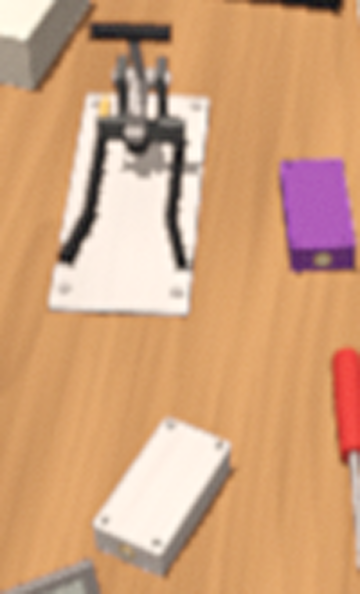

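The crop confirms the filter box: large, plain grey, socket in its end, top-face corners at c1 (547,383), (620,360), (687,495), (613,527). Next I'll fit the plate and box rectangles from both cameras.

```bash
python3 - <<'E'
from h import *
from scipy.optimize import least_squares
S=cam('scene');D=cam('side')
s=lambda p:np.array([150,165])+(np.array(p)+.5)/4-.5
d=lambda p:np.array([190,135])+(np.array(p)+.5)/3.6-.5
def fit(name,px,C,z,loc,th0):
    X=onz(C,px,z)[:,:2]; loc=np.array(loc,float)
    def m(p): c,n=np.cos(p[2]),np.sin(p[2]); return loc@np.array([[c,n],[-n,c]])+p[:2]
    r=least_squares(lambda p:(m(p)-X).ravel(),[*X.mean(0),th0])
    print(name,r.x.round(3),'deg',np.degrees(r.x[2]).round(2),'res',(m(r.x)-X).round(1).tolist(),np.linalg.norm(np.diff(X,axis=0),axis=1).round(1))
# plate: fixture +x away from box => world -y ; open corners then inner
fit('plate S',s([(410,279),(297,384),(40,150)]),S,8,[(-150,-58),(-150,58),(125,58)],-1.5)
fit('plate D',d([(188,314),(50,308),(85,94),(209,98)]),D,8,[(-150,-58),(-150,58),(125,58),(125,-58)],-1.5)
bs=[(-55,-28),(-55,28),(55,28),(55,-28)]
for th in(-1.2,):
  fit('box S',s([(687,495),(613,527),(547,383),(620,360)]),S,32,bs,-1.5)
  fit('box D',d([(163,555),(95,522),(168,418),(231,442)]),D,32,bs,-2)
b=onz(S,s([(203,35),(122,90)]),165);print('bar',b.round(1))
b=onz(D,d([(92,31),(171,33)]),165);print('bar',b.round(1))
E
```

```text
plate S [ 567.819 -103.614   -1.499] deg -85.89 res [[-1.4, 0.4], [1.1, 0.5], [0.3, -0.9]] [113.5 273.6]
plate D [ 566.466 -101.882   -1.489] deg -85.29 res [[-0.1, -1.8], [0.7, -0.2], [-1.8, 1.2], [1.1, 0.8]] [115.1 276.7 118.8]
box S [487.575 232.146  -1.936] deg -110.93 res [[0.4, 2.6], [0.7, 0.1], [1.0, -0.6], [-2.1, -2.0]] [ 54.8 109.4  53.7]
box D [484.628 232.633  -1.91 ] deg -109.45 res [[0.4, -0.6], [0.4, 2.0], [0.8, -1.8], [-1.6, 0.4]] [ 56.9 106.6  53.1]
bar [[ 536.3 -129.2  165. ]
 [ 603.9 -130.3  165. ]]
bar [[ 599.4 -121.3  165. ]
 [ 533.2 -126.9  165. ]]
```

```bash
cat >> h.py <<'E'
from scipy.spatial.transform import Rotation as Ro
O=np.array([567.,-102.8]); TH=np.radians(-85.6)
def fw(x,y,z):
    c,s=np.cos(TH),np.sin(TH); return np.array([O[0]+c*x-s*y,O[1]+s*x+c*y,z])
def tofix(p):
    c,s=np.cos(TH),np.sin(TH); d=np.array(p[:2])-O; return np.array([c*d[0]+s*d[1],-s*d[0]+c*d[1],p[2]])
def plan(targets):  # (world xyz mm, world yaw deg of tool y), tool down
    s=bot.observe(); R0=Ro.from_quat(s['tcp_rot'])
    for P,yaw in targets:
        a=np.radians(yaw); y=np.array([np.cos(a),np.sin(a),0]); z=np.array([0,0,-1.]); x=np.cross(y,z)
        Rt=Ro.from_matrix(np.c_[x,y,z])
        print((R0.inv().apply(np.array(P)-s['tcp_pos'])/1000).round(4).tolist(),np.degrees((R0.inv()*Rt).as_rotvec()).round(2).tolist())
E
python3 -c "
from h import *
plan([((330,-480,270),-45),(fw(-35,0,300),4.4)])"
```

```text
[0.1325, -0.1074, -0.0393] [-0.09, -0.01, -23.64]
[0.5008, -0.4059, -0.0689] [-0.08, -0.05, -73.04]
```

Request:
play_rows(delta_pos=[[0.05,-0.041,-0.02],[0.1,-0.081,-0.035],[0.148,-0.12,-0.045],[0.196,-0.159,-0.055],[0.244,-0.198,-0.0689],[0.292,-0.237,-0.0689],[0.34,-0.276,-0.0689],[0.388,-0.315,-0.0689],[0.436,-0.354,-0.0689],[0.48,-0.389,-0.0689],[0.5008,-0.4059,-0.0689],[0.5008,-0.4059,-0.0689],[0.5008,-0.4059,-0.0689],[0.5008,-0.4059,-0.0689]], delta_rot=[[0,0,-7],[0,0,-14],[0,0,-21],[0,0,-28],[0,0,-35],[0,0,-42],[0,0,-49],[0,0,-56],[0,0,-63],[0,0,-70],[0,0,-73],[0,0,-73],[0,0,-73],[0,0,-73]], jaw=[0,0,0,0,0,0,0,0,0,0,0,0,0,0])

```text
clock: 1.85
tcp_pos: [563.9, -69.7, 300.1]
tcp_rot: [0.681, 0.733, -0.0, 0.0]
wrist_force: [-0.3, -0.5, -0.2]
opening: -0.1
grasp_force: 0.0
```

```bash
python3 - <<'E'
from h import *
s=bot.observe();print(s['tcp_pos'],s['clock'],s['opening'],s['wrist_force'])
C=cam('wrist');im=bot.capture('wrist')
cv2.imwrite('pics/w0.png',cv2.resize(im[:,:,::-1],(800,600),interpolation=cv2.INTER_CUBIC))
import pickle;pickle.dump(C,open('w0.pkl','wb'));print(-C[2].T@C[3],C[2][2])
P=[fw(x,y,8) for x in(-150,125) for y in(-58,58)]+[fw(29.3,y,165) for y in(-35,35)]+[fw(55,y,34) for y in (-30,30)]
print((proj(C,P)*800/512).round(0).tolist())
E
```

```text
[563.89467421 -69.72646724 300.13294955] 1.85 -0.07922907466662736 [-0.2905411  -0.53077263 -0.17481528]
[559.39905344   5.90515966 442.07538487] [ 0.02090778 -0.29287543 -0.95592199]
[[330.0, 90.0], [476.0, 90.0], [342.0, 403.0], [466.0, 402.0], [345.0, 386.0], [463.0, 386.0], [369.0, 344.0], [439.0, 343.0]]
```

View pics/w0.png

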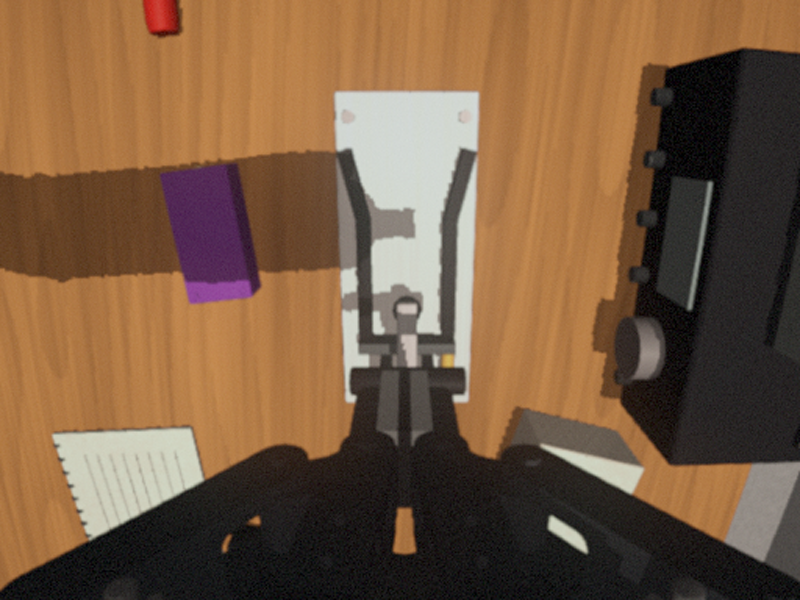

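Wrist view: the plate corners at (335,92), (479,92), (346,402), (467,402) are within about 5 px of my prediction, and the bar is at (351–465,380). I'll refit the fixture with these.

```bash
python3 - <<'E'
from h import *
import pickle
from scipy.optimize import least_squares
C=pickle.load(open('w0.pkl','rb'))
px=(np.array([(335,92),(479,92),(346.5,402),(467.5,402)])+.5)*.64-.5
X=onz(C,px,8)[:,:2];L=np.array([(-150,-58),(-150,58),(125,-58),(125,58)],float)
def m(p): c,n=np.cos(p[2]),np.sin(p[2]); return L@np.array([[c,n],[-n,c]])+p[:2]
r=least_squares(lambda p:(m(p)-X).ravel(),[567,-103,-1.49]);print(r.x,np.degrees(r.x[2]),(m(r.x)-X).round(1).tolist())
E
sed -i 's/^O=.*/O=np.array([568.6,-102.8]); TH=np.radians(-85.5)/' h.py
python3 -c "
from h import *
plan([(fw(-8,12,220),4.5),(fw(-8,12,152),4.5)])
print(tofix(bot.observe()['tcp_pos']))"
```

```text
[ 569.67511878 -102.90784266   -1.49584644] -85.70568775422157 [[-0.9, 0.9], [0.8, 1.1], [-1.1, -1.2], [1.1, -0.8]]
[-0.0254, 0.0141, 0.0803] [-0.01, 0.03, -0.27]
[-0.0254, 0.0141, 0.1483] [-0.01, 0.03, -0.27]
[-33.50230495  -1.98978123 300.24896827]
```

Request:
play_rows(delta_pos=[[-0.025,0.014,0.06],[-0.025,0.014,0.11],[-0.025,0.014,0.148],[-0.025,0.014,0.148],[-0.037,0.014,0.148],[-0.047,0.014,0.148],[-0.057,0.014,0.148],[-0.067,0.014,0.148],[-0.077,0.014,0.148],[-0.087,0.014,0.148],[-0.097,0.014,0.148],[-0.107,0.014,0.148],[-0.115,0.014,0.148],[-0.122,0.014,0.148],[-0.128,0.014,0.148],[-0.133,0.014,0.148],[-0.133,0.014,0.148]], delta_rot=[[0,0,0],[0,0,0],[0,0,0],[0,0,0],[0,0,0],[0,0,0],[0,0,0],[0,0,0],[0,0,0],[0,0,0],[0,0,0],[0,0,0],[0,0,0],[0,0,0],[0,0,0],[0,0,0],[0,0,0]], jaw=[0,0,0,0,0,0,0,0,0,0,0,0,0,0,0,0,0])

```text
clock: 4.03
tcp_pos: [588.4, -200.3, 152.2]
tcp_rot: [0.68, 0.733, -0.0, 0.0]
wrist_force: [-0.6, 0.3, 0.2]
opening: 0.1
grasp_force: 0.0
```

```bash
python3 - <<'E'
from h import *
s=bot.observe();print(tofix(s['tcp_pos']),s['wrist_force'],s['clock'])
i=bot.capture('side')[110:200,200:290]
cv2.imwrite('pics/s1.png',cv2.resize(i[:,:,::-1],None,fx=6,fy=6,interpolation=cv2.INTER_CUBIC))
E
```

```text
[ 98.73814042  12.14010514 152.1769907 ] [-0.64349335  0.32278782  0.15059943] 4.025
```

View pics/s1.png

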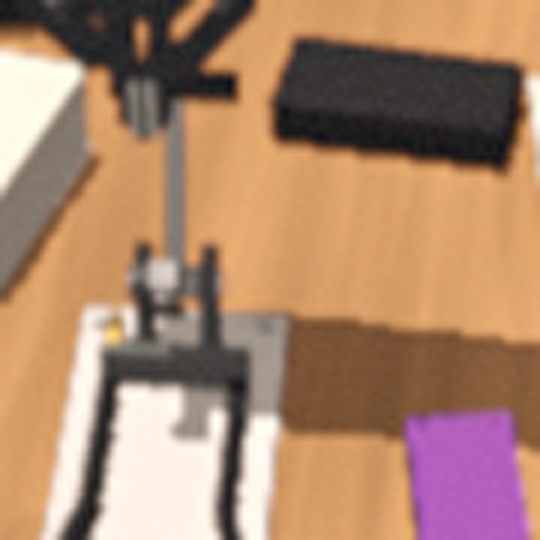

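The arm is up: the lever fell back past the tool with no force left on it, and the bar is at (215,87) behind the fingers. I'll back off and go look at the box from near.

```bash
python3 - <<'E'
from h import *
D=cam('side')
for a in(.75,.85,.9,.95):
    l=.52-a;print(a,[((proj(D,fw(84-110*np.sin(l),y,62+110*np.cos(l)))[0]-[200,110])*6).round(0).tolist() for y in(-35,35)])
a=np.radians(69.8)
plan([(fw(60,12,260),4.5),((486-55*np.cos(a),232-55*np.sin(a),260),-20.2)])
E
```

```text
0.75 [[232.0, 94.0], [99.0, 90.0]]
0.85 [[233.0, 87.0], [102.0, 83.0]]
0.9 [[234.0, 84.0], [103.0, 80.0]]
0.95 [[235.0, 82.0], [104.0, 78.0]]
[0.0383, -0.0003, -0.1078] [0.0, -0.0, -0.15]
[0.3883, -0.0923, -0.1078] [0.0, -0.0, 24.55]
```

Request:
play_rows(delta_pos=[[0.01,0,-0.03],[0.02,0,-0.07],[0.04,0,-0.108],[0.09,-0.012,-0.108],[0.145,-0.028,-0.108],[0.2,-0.043,-0.108],[0.255,-0.057,-0.108],[0.31,-0.072,-0.108],[0.36,-0.085,-0.108],[0.388,-0.092,-0.108],[0.388,-0.092,-0.108],[0.388,-0.092,-0.108],[0.388,-0.092,-0.108]], delta_rot=[[0,0,0],[0,0,0],[0,0,0],[0,0,4],[0,0,8],[0,0,12],[0,0,16],[0,0,20],[0,0,23],[0,0,24.5],[0,0,24.5],[0,0,24.5],[0,0,24.5]], jaw=[0,0,0,0.5,1,1,1,1,1,1,1,1,1])

```text
clock: 5.7
tcp_pos: [467.7, 178.9, 260.2]
tcp_rot: [0.82, 0.572, -0.0, 0.0]
wrist_force: [0.8, -0.4, 0.4]
opening: 85.7
grasp_force: 0.0
```

```bash
python3 - <<'E'
from h import *
s=bot.observe();print(s['tcp_pos'],s['clock'],s['opening'])
C=cam('wrist');im=bot.capture('wrist')
cv2.imwrite('pics/w1.png',cv2.resize(im[:,:,::-1],(800,600),interpolation=cv2.INTER_CUBIC))
import pickle;pickle.dump(C,open('w1.pkl','wb'))
E
```

```text
[467.68126165 178.90100117 260.15675188] 5.7 85.73127424165179
```

View pics/w1.png

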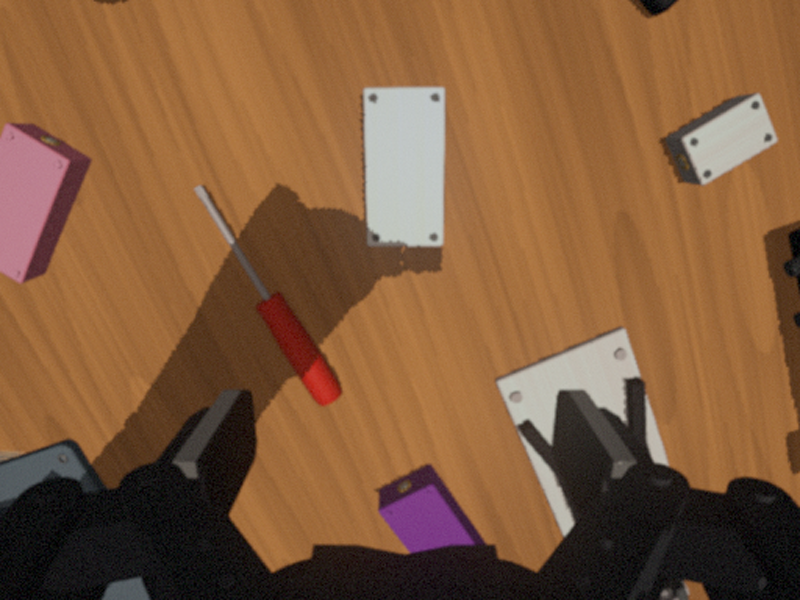

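Box top corners are at (363,88), (445,88), (444,246), (367,246), with the spare at (720,138). I'll fit from these.

```bash
python3 - <<'E'
from h import *
import pickle
from scipy.optimize import least_squares
C=pickle.load(open('w1.pkl','rb'))
px=(np.array([(363,88),(445,88),(444,246),(367,246)])+.5)*.64-.5
X=onz(C,px,32)[:,:2];L=np.array([(-55,-28),(-55,28),(55,28),(55,-28)],float)
def m(p): c,n=np.cos(p[2]),np.sin(p[2]); return L@np.array([[c,n],[-n,c]])+p[:2]
r=least_squares(lambda p:(m(p)-X).ravel(),[487,232,-1.92]);print(r.x,np.degrees(r.x[2]),(m(r.x)-X).round(1).tolist())
x,y,t=r.x; g=np.array([x-36*np.cos(t),y-36*np.sin(t)]);yaw=np.degrees(t)+90;print(g,yaw)
plan([((*g,80),yaw),((*g,3),yaw)])
E
```

```text
[488.64566765 233.06172968  -1.9160352 ] -109.78073027950265 [[-0.0, 0.5], [0.7, 0.7], [-0.3, -0.4], [-0.4, -0.8]]
[500.82884035 266.93753672] -19.78073027950265
[0.0941, 0.0006, 0.1801] [0.01, 0.02, -0.46]
[0.0941, 0.0006, 0.2571] [0.01, 0.02, -0.46]
```

Request:
play_rows(delta_pos=[[0.05,0.0005,0.04],[0.094,0.0005,0.08],[0.094,0.0005,0.13],[0.094,0.0005,0.18],[0.094,0.0005,0.22],[0.094,0.0005,0.245],[0.094,0.0005,0.257],[0.094,0.0005,0.257],[0.094,0.0005,0.257],[0.094,0.0005,0.257],[0.094,0.0005,0.257],[0.094,0.0005,0.257],[0.094,0.0005,0.257],[0.094,0.0005,0.257]], delta_rot=[[0,0,-0.5],[0,0,-0.5],[0,0,-0.5],[0,0,-0.5],[0,0,-0.5],[0,0,-0.5],[0,0,-0.5],[0,0,-0.5],[0,0,-0.5],[0,0,-0.5],[0,0,-0.5],[0,0,-0.5],[0,0,-0.5],[0,0,-0.5]], jaw=[1,1,1,1,1,1,1,1,0.5,0.3,0.3,0.3,0.3,0.3], squeeze=80)

```text
clock: 7.5
tcp_pos: [500.8, 268.5, 4.7]
tcp_rot: [0.817, 0.576, 0.001, 0.0]
wrist_force: [-1.6, -1.1, 6.2]
opening: 54.9
grasp_force: 84.9
```

```bash
python3 - <<'E'
from h import *
s=bot.observe();p=s['tcp_pos'];print(p)
plan([((p[0],p[1],p[2]+50),-19.8),(fw(-157.5,0,p[2]+50),4.4),(fw(-157.5,0,p[2]+12),4.4)])
E
```

```text
[500.83735379 268.52264794   4.696954  ]
[0.0001, 0.0001, -0.05] [0.09, -0.09, 0.14]
[-0.1831, 0.1244, -0.0501] [0.11, -0.07, -24.06]
[-0.1832, 0.1243, -0.0121] [0.11, -0.07, -24.06]
```

Request:
play_rows(delta_pos=[[0,0,-0.02],[0,0,-0.05],[-0.03,0.02,-0.05],[-0.06,0.04,-0.05],[-0.09,0.061,-0.05],[-0.12,0.082,-0.05],[-0.15,0.102,-0.05],[-0.172,0.117,-0.05],[-0.183,0.1244,-0.05],[-0.183,0.1244,-0.05],[-0.183,0.1244,-0.05]], delta_rot=[[0,0,0],[0,0,0],[0,0,-4],[0,0,-8],[0,0,-12],[0,0,-16],[0,0,-20],[0,0,-23],[0,0,-24],[0,0,-24],[0,0,-24]], jaw=[0.3,0.3,0.3,0.3,0.3,0.3,0.3,0.3,0.3,0.3,0.3])

```text
clock: 8.88
tcp_pos: [555.5, 55.7, 53.4]
tcp_rot: [0.679, 0.734, 0.0, -0.0]
wrist_force: [0.1, -0.0, -3.2]
opening: 54.6
grasp_force: 86.0
```

```bash
python3 - <<'E'
from h import *
s=bot.observe();print(s['tcp_pos'],tofix(s['tcp_pos']),s['clock'],s['opening'])
D=cam('side')
i=bot.capture('side')[110:230,195:295];j=bot.capture('scene')[165:285,150:270]
v=np.hstack([cv2.resize(i,(400,480),interpolation=cv2.INTER_CUBIC),cv2.resize(j,(400,400),interpolation=cv2.INTER_CUBIC)[:480] if 0 else cv2.copyMakeBorder(cv2.resize(j,(400,400),interpolation=cv2.INTER_CUBIC),0,80,0,0,cv2.BORDER_CONSTANT)])
cv2.imwrite('pics/p1.png',v[:,:,::-1])
E
```

```text
[555.50146291  55.68753484  53.43915989] [-159.02667004   -0.62337      53.43915989] 8.875 54.58219817039328
```

View pics/p1.png

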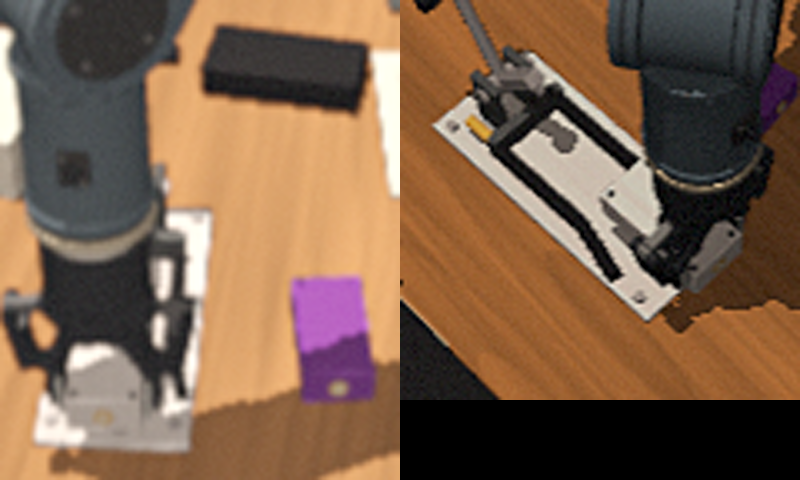

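Box held level over the plate's open end (scene half, box at (635,195)), lever up at (475,40). Lowering and sliding in.

Request:
play_rows(delta_pos=[[0,0.0006,0.02],[0,0.0006,0.0365],[0,0.0006,0.0365],[-0.008,0.0006,0.0365],[-0.016,0.0006,0.0365],[-0.024,0.0006,0.0365],[-0.032,0.0006,0.0365],[-0.0415,0.0006,0.0365],[-0.0415,0.0006,0.0365]], delta_rot=[[0,0,0],[0,0,0],[0,0,0],[0,0,0],[0,0,0],[0,0,0],[0,0,0],[0,0,0],[0,0,0]], jaw=[0.3,0.3,0.3,0.3,0.3,0.3,0.3,0.3,0.3])

```text
clock: 10.1
tcp_pos: [559.5, 11.3, 16.6]
tcp_rot: [0.68, 0.733, -0.0, 0.0]
wrist_force: [0.7, 0.4, -4.3]
opening: 54.6
grasp_force: 85.8
```

Request:
play_rows(delta_pos=[[0.004,0,0],[0.004,0,0.002],[0.004,0,0.0035],[0.004,0,0.0035],[0.004,0,0.0035],[0.004,0,0.0035],[0.004,0,0.0035],[0.004,0,0.0035],[0.004,0,-0.03],[0.02,0,-0.065],[0.055,0,-0.065],[0.065,0,-0.065],[0.065,0,-0.065],[0.065,0,-0.065]], delta_rot=[[0,0,0],[0,0,0],[0,0,0],[0,0,0],[0,0,0],[0,0,0],[0,0,0],[0,0,0],[0,0,0],[0,0,0],[0,0,0],[0,0,0],[0,0,0],[0,0,0]], jaw=[0.3,0.3,0.3,0.3,0.8,1,1,1,1,1,0.3,0,0,0])

```text
clock: 11.85
tcp_pos: [554.4, 76.1, 81.2]
tcp_rot: [0.68, 0.733, -0.001, -0.0]
wrist_force: [0.8, -0.4, -0.4]
opening: 12.6
grasp_force: 0.0
```

```bash
python3 - <<'E'
from h import *
s=bot.observe();print(s['tcp_pos'],tofix(s['tcp_pos']),s['clock'],s['opening'])
C=cam('wrist');im=bot.capture('wrist')
cv2.imwrite('pics/w2.png',cv2.resize(im[:,:,::-1],(800,600),interpolation=cv2.INTER_CUBIC))
print((proj(C,[fw(x,y,40) for x in(-136,-26) for y in(-28,28)])*800/512).round().tolist())
plan([(fw(-165,0,85),4.4),(fw(-165,0,20),4.4),(fw(-68,0,20),4.4)])
E
```

```text
[554.40952538  76.08084102  81.19038537] [-1.79442783e+02 -1.11901092e-01  8.11903854e+01] 11.85 12.608544691554034
[[334.0, 447.0], [471.0, 447.0], [346.0, 638.0], [460.0, 638.0]]
[-0.0144, 0.0001, -0.0038] [-0.06, 0.05, -0.13]
[-0.0144, 0.0002, 0.0612] [-0.06, 0.05, -0.13]
[-0.1114, 0.0006, 0.0613] [-0.06, 0.05, -0.13]
```

View pics/w2.png

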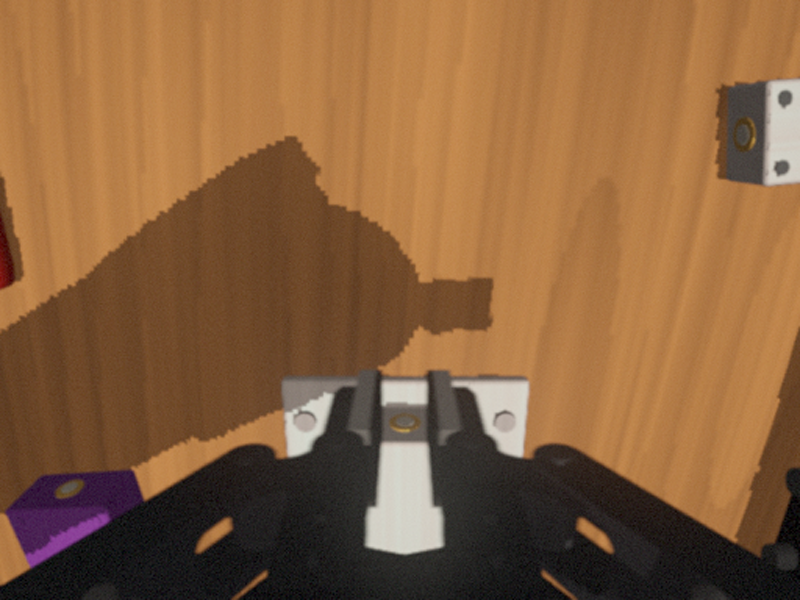

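The box end face (socket at (404,422)) sits centred on the plate (edges 285/527), as expected. Next: push it home.

Request:
play_rows(delta_pos=[[-0.014,0.0002,0.0],[-0.014,0.0002,0.0],[-0.014,0.0002,0.04],[-0.014,0.0002,0.061],[-0.014,0.0002,0.061],[-0.022,0.0002,0.061],[-0.03,0.0003,0.061],[-0.038,0.0003,0.061],[-0.046,0.0003,0.061],[-0.054,0.0004,0.061],[-0.062,0.0004,0.061],[-0.07,0.0004,0.061],[-0.078,0.0005,0.061],[-0.086,0.0005,0.061],[-0.093,0.0005,0.061],[-0.099,0.0006,0.061],[-0.104,0.0006,0.061],[-0.106,0.0006,0.061]], delta_rot=[[0,0,0],[0,0,0],[0,0,0],[0,0,0],[0,0,0],[0,0,0],[0,0,0],[0,0,0],[0,0,0],[0,0,0],[0,0,0],[0,0,0],[0,0,0],[0,0,0],[0,0,0],[0,0,0],[0,0,0],[0,0,0]], jaw=[0,0,0,0,0,0,0,0,0,0,0,0,0,0,0,0,0,0])

```text
clock: 14.15
tcp_pos: [563.2, -28.6, 20.6]
tcp_rot: [0.68, 0.733, -0.0, -0.0]
wrist_force: [-0.6, 3.9, 2.4]
opening: 0.2
grasp_force: 1.7
```

Request:
play_rows(delta_pos=[[-0.002,0,0],[-0.004,0,0],[-0.006,0,0],[-0.0075,0,0],[-0.009,0,0],[-0.009,0,0]], delta_rot=[[0,0,0],[0,0,0],[0,0,0],[0,0,0],[0,0,0],[0,0,0]], jaw=[0,0,0,0,0,0])

```text
clock: 14.9
tcp_pos: [563.8, -37.6, 20.6]
tcp_rot: [0.68, 0.733, -0.0, 0.0]
wrist_force: [-0.7, 1.3, 0.1]
opening: 0.1
grasp_force: 0.8
```

Request:
play_rows(delta_pos=[[-0.001,0,0],[-0.002,0,0],[-0.003,0,0],[-0.003,0,0]], delta_rot=[[0,0,0],[0,0,0],[0,0,0],[0,0,0]], jaw=[0,0,0,0])

```text
clock: 15.4
tcp_pos: [563.9, -38.1, 20.7]
tcp_rot: [0.679, 0.734, 0.001, -0.001]
wrist_force: [-0.8, 8.4, 0.5]
opening: 0.0
grasp_force: 4.2
```

Request:
play_rows(delta_pos=[[-0.002,0,0],[-0.004,0,0],[-0.004,0,0],[-0.004,0,0]], delta_rot=[[0,0,0],[0,0,0],[0,0,0],[0,0,0]], jaw=[0,0,0,0])

```text
clock: 15.9
tcp_pos: [563.9, -38.2, 20.7]
tcp_rot: [0.678, 0.735, 0.002, -0.002]
wrist_force: [-3.5, 20.0, 1.4]
opening: -0.1
grasp_force: 9.8
```

```bash
python3 - <<'E'
from h import *
s=bot.observe();print(s['tcp_pos'],tofix(s['tcp_pos']),s['wrist_force'])
plan([(fw(-85,0,20),4.4),(fw(-85,0,250),4.4),(fw(170,0,250),4.4),(fw(170,0,150),4.4)])
print([np.linalg.norm(fw(x,0,0)) for x in(-85,170)])
E
```

```text
[563.90541049 -38.18981742  20.71614988] [-64.7793442    0.38913884  20.71614988] [-3.47862857 19.99033343  1.42703876]
[0.0202, -0.0003, 0.0008] [0.01, -0.38, 0.23]
[0.0217, -0.0003, -0.2291] [0.01, -0.38, 0.23]
[-0.2333, -0.0008, -0.2308] [0.01, -0.38, 0.23]
[-0.2339, -0.0009, -0.1308] [0.01, -0.38, 0.23]
[np.float64(562.2211838453217), np.float64(642.4843039881443)]
```

The box is against the stop (20 N, no further motion, TCP at the expected −65 mm). Next: retreat and go round behind the bar.

Request:
play_rows(delta_pos=[[0.012,0,0],[0.027,0,0],[0.027,0,-0.06],[0.027,0,-0.12],[0.027,0,-0.18],[0.025,0,-0.23],[-0.02,0.01,-0.23],[-0.07,0.022,-0.23],[-0.13,0.022,-0.23],[-0.19,0.022,-0.23],[-0.227,0.022,-0.23],[-0.227,0.022,-0.23],[-0.227,0.022,-0.23],[-0.227,0.022,-0.17],[-0.227,0.022,-0.132],[-0.227,0.022,-0.132],[-0.227,0.022,-0.132]], delta_rot=[[0,0,0],[0,0,0],[0,0,0],[0,0,0],[0,0,0],[0,0,0],[0,0,0],[0,0,0],[0,0,0],[0,0,0],[0,0,0],[0,0,0],[0,0,0],[0,0,0],[0,0,0],[0,0,0],[0,0,0]], jaw=[0,0,0,0,0,0,0,0,0,0,0,0,0,0,0,0,0])

```text
clock: 18.02
tcp_pos: [604.8, -267.8, 154.6]
tcp_rot: [0.679, 0.734, 0.001, 0.001]
wrist_force: [-0.0, 0.2, -0.8]
opening: -0.3
grasp_force: 0.0
```

```bash
python3 - <<'E'
from h import *
s=bot.observe();print(tofix(s['tcp_pos']),s['wrist_force'],s['clock'])
plan([(fw(170,22,152),4.4),(fw(64,22,152),4.4)])
E
```

```text
[167.29186586  23.17150324 154.61902475] [-0.04019396  0.19924363 -0.79236106] 18.025
[-0.0027, -0.0012, 0.0026] [0.12, 0.03, 0.04]
[0.1033, -0.0013, 0.0026] [0.12, 0.03, 0.04]
```

Request:
play_rows(delta_pos=[[0.012,-0.001,0.003],[0.024,-0.001,0.003],[0.034,-0.001,0.003],[0.044,-0.001,0.003],[0.053,-0.001,0.003],[0.061,-0.001,0.003],[0.069,-0.001,0.003],[0.077,-0.001,0.003],[0.084,-0.001,0.003],[0.09,-0.001,0.003],[0.095,-0.001,0.003],[0.099,-0.001,0.003],[0.101,-0.001,0.003],[0.101,-0.001,0.003]], delta_rot=[[0,0,0],[0,0,0],[0,0,0],[0,0,0],[0,0,0],[0,0,0],[0,0,0],[0,0,0],[0,0,0],[0,0,0],[0,0,0],[0,0,0],[0,0,0],[0,0,0]], jaw=[0,0,0,0,0,0,0,0,0,0,0,0,0,0])

```text
clock: 19.77
tcp_pos: [595.0, -168.1, 149.7]
tcp_rot: [0.68, 0.734, -0.0, 0.0]
wrist_force: [0.0, -0.5, -0.1]
opening: 0.1
grasp_force: 0.0
```

Request:
play_rows(delta_pos=[[-0.02,0,0],[-0.045,0,0],[-0.06,0,-0.04],[-0.08,0,-0.09],[-0.12,0,-0.09],[-0.17,0,-0.09],[-0.18,0,-0.09],[-0.18,0,-0.09],[-0.18,0,-0.09]], delta_rot=[[0,0,0],[0,0,0],[0,0,0],[0,0,0],[0,0,0],[0,0,0],[0,0,0],[0,0,0],[0,0,0]], jaw=[0,0,0,0,0,0,0,0,0])

```text
clock: 20.9
tcp_pos: [608.8, -346.3, 239.8]
tcp_rot: [0.679, 0.734, 0.0, -0.0]
wrist_force: [0.4, 1.1, -0.2]
opening: -0.3
grasp_force: 0.0
```

```bash
python3 - <<'E'
from h import *
s=bot.observe();print(tofix(s['tcp_pos']),s['wrist_force'],s['clock'])
A=[]
for n,(x,y) in(('side',(200,125)),('scene',(155,165))):
    i=bot.capture(n)[y:y+105,x:x+100]
    A.append(cv2.resize(i,None,fx=4,fy=4,interpolation=cv2.INTER_CUBIC))
    C=cam(n);q=lambda X:((proj(C,X)-[x,y])*4).round().tolist()
    print(n,'box top',q([fw(a,b,40) for a in(-55,55) for b in(-28,28)]))
    for a in(0.,.13,.3):
        l=.52-a;print(a,q([fw(84-110*np.sin(l),b,62+110*np.cos(l)) for b in(-35,35)]))
cv2.imwrite('pics/f1.png',np.hstack(A)[:,:,::-1])
E
```

```text
[245.91274261  20.97618973 239.75745163] [ 0.40353028  1.07143177 -0.1692763 ] 20.9
side box top [[134.0, 264.0], [62.0, 262.0], [145.0, 171.0], [77.0, 169.0]]
0.0 [[147.0, 76.0], [55.0, 74.0]]
0.13 [[148.0, 60.0], [57.0, 57.0]]
0.3 [[149.0, 40.0], [59.0, 37.0]]
scene box top [[266.0, 202.0], [209.0, 252.0], [161.0, 112.0], [104.0, 159.0]]
0.0 [[178.0, 35.0], [101.0, 97.0]]
0.13 [[164.0, 18.0], [86.0, 81.0]]
0.3 [[145.0, -1.0], [68.0, 61.0]]
```

View pics/f1.png

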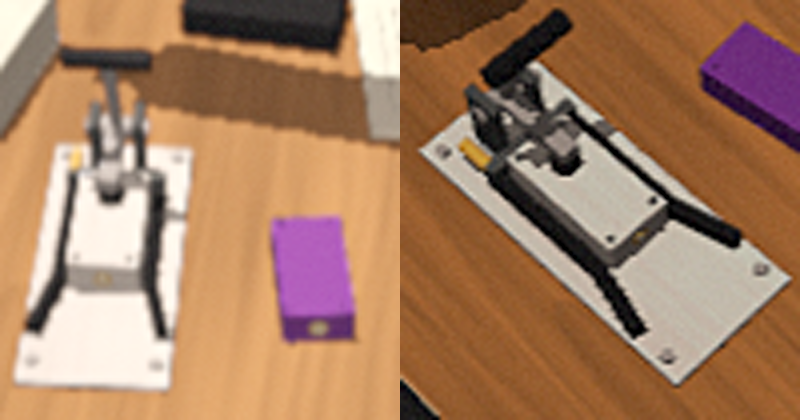

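The bar is at row 59 in the side half, which matches lever 0.13. The foot is on the box, and the box end is at its predicted home position. Handing in.

```bash
python3 -c "
from bench import bot
print(bot.job_done())"
```

```text
the job is handed in; nothing more can be done
None
```

The job is handed in: the filter box is fully home against the stop, the clamp foot rests on it at about 0.13 rad by the cameras, the arm is clear and no bystander was touched; no verdict was returned.

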